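Start the resin curing lamp with its long bar switch

TASK

The inlay frame is filled, so start the curing lamp: push the longer of the two push-down bar switches fully down, pressing near the middle of its bar so that both ends go down together and it stays down level. Do not tip the bar over to one side on the way, leave the shorter bar switch up, and then take the hand away.

Things in the scene. Friction and masses are not known exactly. Their poses are not given: they have to be found in the camera images.
- long_bar_mid (a point): Middle of the long bar's top face: plain aluminium bar 230 mm long, 28 wide, 14 thick, across the robot side of a grey base 150 x 200 mm fixed to the bench, turned up to 23 deg. Its top is about 78 mm above the bench when up; the rest of the unit is under 65 mm. z up, y along the bar, x across it, away from the robot. Pinned at its middle on a steel yoke hinged 65 mm behind it.
- long_yoke (a joint): Hinge of the long bar's yoke, rad: 0 fully up, 0.30 fully down on a firm stop. Starts at 0 to 0.05. Full travel lowers the bar's top by 20 mm and moves it some 4 mm towards the robot. About 7 N on the bar moves it; it has no spring and stays where it is left.
- long_bar (a joint): Rocking of the long bar on its middle pin, rad: 0 level, positive when its +y end is higher, -0.25 to 0.25. Starts within 0.03 of level. Stiff: pressed within about 40 mm of its middle the bar keeps its angle and goes down; pressed further out, or hard off-centre once on the stop, it rocks and stays rocked.
- short_yoke (a joint): Hinge of the other bar switch, which must stay up, rad: 0 up (as it starts), 0.30 fully down. Same build, material and height as the long one, but its bar is only 100 mm long, on a base 150 x 120 mm. It stands beside the long one, to its left or right, about 0.4 m away.

How it is judged (in metres and radians):
At the end, for the whole second after the job is handed in: The long bar is down to within about 4 mm of its stop (yoke above 0.235 of 0.30 rad) and level, its two ends within about 17 mm of one height (rocked less than 0.075 rad), and stays so untouched; the short bar switch is still up (below 0.08 rad) (value of joint long_yoke above 0.235 rad and value of joint long_bar between -0.075 and 0.075 rad and value of joint short_yoke below 0.08 rad).
It fails at once if the long bar is tipped over to one side (rocked beyond 10 degrees) (value of joint long_bar above 0.175 rad or value of joint long_bar below -0.175 rad).
It fails at once if the short bar switch is pushed down (value of joint short_yoke above 0.08 rad).
It also fails if it takes over 32 s, if anything falls off the work surface, if the arm or the gripper's body presses on something with over 40 N, if the wrist force passes 120 N, or if a joint passes its speed limit or range.

ROBOT

A 7-joint arm with a two-finger parallel gripper is mounted at the origin on the work surface. World frame = base frame: x ahead of the robot, y to its left, z up, the work surface at z = 0. Lengths are in mm, angles in rad, forces in N, time in s.
With the tool pointing down it reaches from about 400 to 875 mm from the base axis. Payload 4.4 kg.
Tool frame: the origin (TCP) lies at the very end of the fingers, on their centre line; the grasp point (between the pads) lies 19 mm behind it; z points along the fingers, y is the line along which they close (so a half turn about z gives the same grasp; the last joint's range is limited). The gripper opens to 85 mm and grips with 20 to 120 N. Pads are 22 mm wide; open, the fingers measure 114 mm over their backs; the gripper's body (76 mm by 85 mm) begins 54 mm behind the grasp point. The pads swing forward as they close: fully open they stand 13 mm farther back than shut.
Start: joints at [-1.3, 0.628, 0.038, 1.517, -0.027, 0.996, -0.02], TCP at [214.781, 613.504, 231.313] pointing down, gripper open.
Joint ranges: [-3.06, 3.06], [-0.37, 2.12], [-1.25, 1.32], [0.18, 2.47], [-1.1, 4.24], [0.23, 1.98], [-2.94, 2.94]. Speed limits (rad/s): [2.57, 2.57, 3.14, 3.14, 3.14, 3.14, 3.14].

INTERFACE

Orientations are given as [roll, pitch, yaw] about the fixed x, y, z axes, in that order (R = Rz(yaw) Ry(pitch) Rx(roll)).
In Python, from cell import monitor, viewer, workorder gives the robot as it stands.
- The arm moves only by the tool arm_command, never from a script. Its argument "series" is one flat list of numbers, 5 for each row, row after row: the opening in per cent of the stroke, from 0 (shut) to 100 (fully open), then the shift along the tool's x, y, z in cm, then the turn about the tool's z in degrees. In form: [claw, x, y, z, roll, claw, x, y, z, roll, ...]. A call has exactly 5 rows; each row is the pose to reach, as a shift and turn from the pose commanded when the call began, along the tool's axes at that moment; what a row does not reach only later rows make up. A row lasts 1/12 s, in which the tool goes at most 41.7 mm and 7.16 degrees, less where a joint would pass 70% of its speed; a pose out of reach is approached as far as the arm can. A call with a gripper value outside its range is refused whole. The fingers move at their own pace and stop on an object; the grip force is fixed at half the most. Time passes only in rows, so rows that repeat a pose let the fingers close, or fill a call up. It gives the time, the measured TCP pose, the force, the opening and the grip force at its end, in the units of the state.
- monitor.read_state(): the state, without advancing time (a new reading comes with each control period).
- viewer.get_image(name): name is "scene" or "top"; returns (picture, depth): 480x640x3 uint8, red, green, blue; 480x640 float32, mm along the optical axis (not along the pixel's ray), 0 where there is no reading.
- viewer.camera_model(name): a dict with "mtx" (3x3 intrinsics, pixels), "R" (3x3) and "t" (3): a world point X has camera coordinates R X + t. Camera axes: x right, y down, z forward; pixel columns grow to the right and rows downward; lengths in mm; the calibration is good to about 2 mm. A picture is of the moment at which its call begins. camera_model takes no time and is no camera call.
- workorder.finish_job(): hands the job in; it is judged then, once.
The state is a dict: "clock": time; "qpos": joint angles; "qd": joint speeds; "tau": joint torques, N m; "eef_pos": TCP position; "tool_rot": TCP orientation; "force": force on the tool from outside, world axes, zero at the start; "torque": the same for the moment, N m; "width": finger opening in mm; "gripper_force": force on a finger pad.
Only numpy, scipy, OpenCV 4.12 (cv2) and the standard library are available. Lean on these libraries where they do the work, as an engineer would, in place of code of your own. Each camera call takes 0.05 s, during which the arm holds its last target. There are 200 camera calls.

## Working session

There is one attempt and no reset: what is moved stays moved. The work goes in short steps, Python scripts to look and compute and a tool call to move; the robot and the scene stay as the last step left them, time stands still between calls to the robot, and variables do not carry over. Pictures are saved under pics/ and viewed, at most 10 in all, crops included, and the job is handed in when it is done.

Besides the shell and the picture viewer there is one more tool, called after "Emit:" by a JSON object that holds its "api" and its "payload", one argument or row to a line. arm_command: Moves the arm, as the interface text tells. Its arguments: {"type":"object","properties":{"series":{"type":"array","items":{"type":"number"}}},"required":["series"]}

```bash
mkdir -p pics; python3 - <<'E'
from cell import monitor, viewer
import cv2,numpy as np
s=monitor.read_state();print(s)
for n in("scene","top"):
    p,d=viewer.get_image(n);cv2.imwrite(f"pics/{n}0.png",p[:,:,::-1]);np.savez(f"{n}0.npz",p=p,d=d)
    m=viewer.camera_model(n);print(n,m)
E
```

```text
{'clock': 0.0, 'qpos': array([-1.29978017,  0.62934411,  0.03840295,  1.51837356, -0.02699063,
        0.9962931 , -0.01999954]), 'qd': array([ 0.00043902, -0.00260091, -0.00011235, -0.00136918, -0.0011626 ,
        0.00128197, -0.0007141 ]), 'tau': array([-1.88420408e-04, -5.63402617e+01,  1.22650132e+00, -1.93443650e+01,
        1.11748188e-02,  1.06459914e-02, -1.32197997e-05]), 'eef_pos': array([214.56111495, 612.9020752 , 230.38790426]), 'tool_rot': array([-3.13969135e+00,  1.00538318e-05,  2.80481350e+00]), 'force': array([ 0.65222743,  1.06385638, -0.05550991]), 'torque': array([ 0.03409546,  0.0294763 , -0.04848744]), 'gripper_force': 0.0, 'width': 85.14360176496419}
scene {'mtx': array([[606.59626916,   0.        , 325.79942007],
       [  0.        , 606.59626916, 243.45259096],
       [  0.        ,   0.        ,   1.        ]]), 'R': array([[-0.58899113,  0.80800584,  0.01469724],
       [ 0.44318157,  0.33815565, -0.8302053 ],
       [-0.67578069, -0.48247001, -0.55726398]]), 't': array([ 327.98220954, -179.52997322, 1540.88252595])}
top {'mtx': array([[606.18397266,   0.        , 311.12401096],
       [  0.        , 606.18397266, 237.54317559],
       [  0.        ,   0.        ,   1.        ]]), 'R': array([[ 0.01846556, -0.99967362,  0.01765463],
       [-0.99513813, -0.02008459, -0.09641942],
       [ 0.09674254, -0.01578836, -0.99518421]]), 't': array([ -37.21755272,  591.91924916, 1054.29993316])}
```

View pics/top0.png

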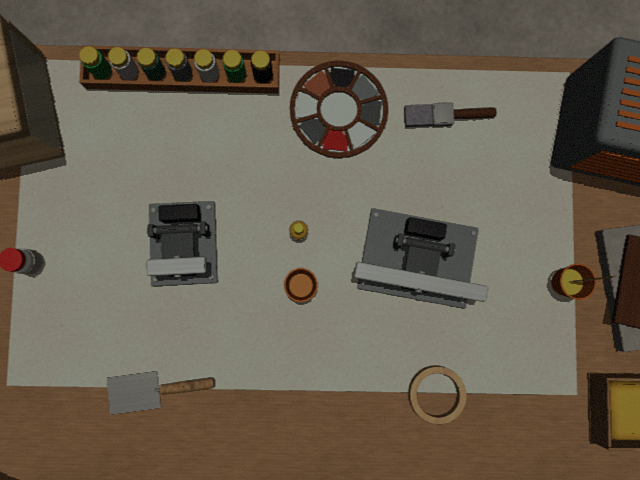

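View pics/scene0.png

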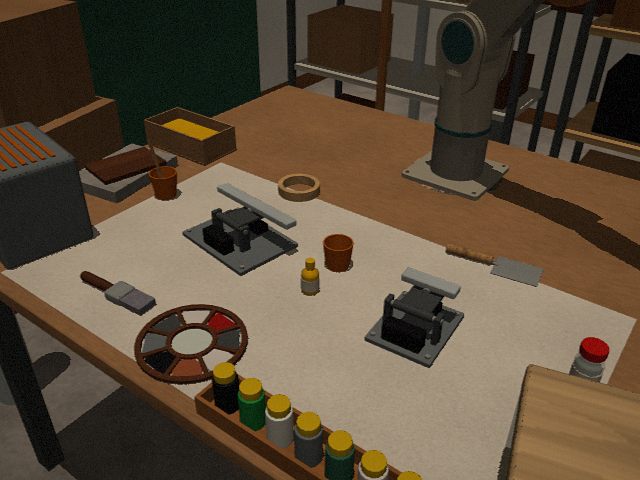

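The top view shows the long bar running from about (355,272) to (487,292), right of centre, and the short one at (147..205,266). In the scene view the long bar runs from (218,188) to (295,222). Next I'll measure the long bar from both views.

```bash
cat > h.py <<'E'
from cell import monitor, viewer
import cv2,numpy as np
def ray(n,u,v):
    m=viewer.camera_model(n);R,t=m["R"],m["t"]
    return -R.T@t, R.T@np.linalg.inv(m["mtx"])@np.array([u,v,1.])
def onz(n,u,v,z):
    c,d=ray(n,u,v);return c+d*(z-c[2])/d[2]
def tri(a,b):
    P=[]
    for n in("top","scene"):
        m=viewer.camera_model(n);P.append(m["mtx"]@np.c_[m["R"],m["t"]])
    X=cv2.triangulatePoints(P[0],P[1],np.array(a,float).reshape(2,1),np.array(b,float).reshape(2,1)).ravel();return X[:3]/X[3]
def bar(n,p,d,box,zlo=58,zhi=92):
    "rotated rect of bright grey pixels at bar height (depth gate)"
    m=viewer.camera_model(n);v,u=np.mgrid[:480,:640]
    C=np.linalg.inv(m["mtx"])@np.stack([u.ravel(),v.ravel(),np.ones(u.size)])*d.ravel()
    W=m["R"].T@(C-m["t"][:,None]);z=W[2].reshape(480,640)
    q=p.astype(int);g=(q.max(2)-q.min(2)<25)&(q.min(2)>95)&(z>zlo)&(z<zhi)&(d>0)
    M=np.zeros((480,640),np.uint8);x0,y0,x1,y1=box;M[y0:y1,x0:x1]=g[y0:y1,x0:x1]
    k,l,st,_=cv2.connectedComponentsWithStats(M);i=1+np.argmax(st[1:,4]);M=(l==i).astype(np.uint8)
    c=max(cv2.findContours(M,0,2)[0],key=cv2.contourArea);r=cv2.minAreaRect(c)
    return M,r,cv2.boxPoints(r),W.reshape(3,480,640)
E
python3 - <<'E'
from h import *
np.set_printoptions(precision=1,suppress=True)
cs={}
for n,bx in(("top",(335,240,510,320)),("scene",(200,165,310,240)),("top",(130,240,220,290)),("scene",(390,255,475,310))):
    f=np.load(n+"0.npz");M,r,b,W=bar(n,f["p"],f["d"],bx)
    w=W[:,M>0];print(n,r,M.sum(),"depth-mean",w.mean(1),"z pct",np.percentile(w[2],[5,50,95]));print(b)
    cs.setdefault(n,[]).append(r[0])
    if n=="top":
        c=[onz(n,*q,78) for q in b];print(np.array(c));print("centre",np.mean(c,0),"sides",np.linalg.norm(c[1]-c[0]),np.linalg.norm(c[2]-c[1]))
    x0,y0,x1,y1=bx;cv2.imwrite(f"pics/c_{n}{x0}.png",cv2.resize(np.hstack([f["p"][y0:y1,x0:x1,::-1],np.repeat(M[y0:y1,x0:x1,None]*255,3,2)]),None,fx=2.2,fy=2.2,interpolation=0))
for a,b in zip(cs["top"],cs["scene"]):print("tri",tri(a,b))
E
```

```text
top ((421.485595703125, 281.43035888671875), (133.68115234375, 15.350354194641113), 10.7013521194458) 2013 depth-mean [ 516.8 -213.9   76.7] z pct [72.3 76.7 81. ]
[[354.4 276.6]
 [357.2 261.5]
 [488.6 286.3]
 [485.7 301.4]]
[[ 522.7  -99.6   78. ]
 [ 548.4 -104.2   78. ]
 [ 510.5 -328.4   78. ]
 [ 484.9 -323.3   78. ]]
centre [ 516.7 -213.9   78. ] sides 26.116106576204682 227.41043271310699
scene ((255.820068359375, 203.33737182617188), (84.82353210449219, 9.0), 28.07248878479004) 670 depth-mean [ 518.7 -206.5   76.4] z pct [72.5 76.5 79.9]
[[216.3 187.3]
 [220.5 179.4]
 [295.4 219.3]
 [291.1 227.3]]
top ((175.3341827392578, 264.6833190917969), (17.27841567993164, 57.52813720703125), 87.1375961303711) 874 depth-mean [535.3 203.8  78.2] z pct [75.1 78.2 81.3]
[[146.2 257.5]
 [203.6 254.6]
 [204.5 271.9]
 [147.  274.7]]
[[548.2 253.5  78. ]
 [555.  156.7  78. ]
 [525.8 154.2  78. ]
 [519.1 250.7  78. ]]
centre [537.  203.8  78. ] sides 96.97693104170712 29.302433855773337
scene ((430.6131286621094, 280.1832580566406), (58.05165481567383, 9.888289451599121), 19.653825759887695) 546 depth-mean [536.1 205.7  78. ] z pct [76.1 78.  79.8]
[[401.6 275.1]
 [404.9 265.8]
 [459.6 285.3]
 [456.3 294.6]]
tri [ 515.5 -213.3   72.4]
tri [536.7 204.5  77.9]
```

View pics/c_top335.png

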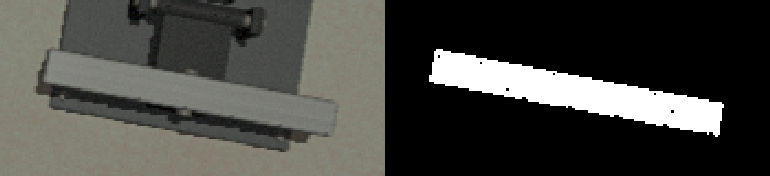

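View pics/c_scene200.png

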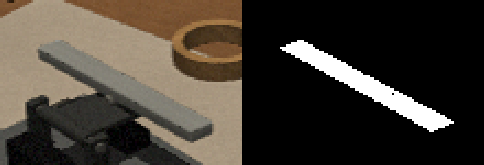

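The long bar's middle is at about (517, -214, 76), and the sizes agree (227 x 26 mm, yaw about -9.4°). The heights in both views also fit. I'll shut the fingers and travel at z of about 230, swinging outward first.

Emit:
{"api": "arm_command", "payload": {
  "series": [0,-3.6,1.3,0,-2,0,-7.2,2.5,0,-4,0,-10.8,3.8,0,-6,0,-14.4,5.0,0,-8,0,-17.9,6.3,0,-10]
}}

```text
clock: 0.52
eef_pos: [406.4, 613.0, 230.9]
tool_rot: [-3.14, -0.0, 2.981]
force: [-0.6, 1.3, 0.3]
width: 25.3
gripper_force: 0.0
```

Emit:
{"api": "arm_command", "payload": {
  "series": [0,-1,-3.2,0,0,0,-2,-6.4,0,0,0,-3,-9.6,0,0,0,-4,-12.8,0,0,0,-4.9,-16,0,0]
}}

```text
clock: 0.93
eef_pos: [427.1, 445.9, 230.6]
tool_rot: [-3.14, -0.0, 2.979]
force: [0.6, -0.2, 0.6]
width: 0.1
gripper_force: 0.0
```

Emit:
{"api": "arm_command", "payload": {
  "series": [0,-1,-3.2,0,0,0,-2,-6.4,0,0,0,-3,-9.6,0,0,0,-4,-12.8,0,0,0,-4.9,-16,0,0]
}}

```text
clock: 1.35
eef_pos: [449.5, 280.3, 231.0]
tool_rot: [-3.141, -0.0, 2.979]
force: [1.6, 0.1, 0.9]
width: 0.2
gripper_force: 0.0
```

Emit:
{"api": "arm_command", "payload": {
  "series": [0,-1,-3.2,0,0,0,-2,-6.4,0,0,0,-3,-9.6,0,0,0,-4,-12.8,0,0,0,-4.9,-16,0,0]
}}

```text
clock: 1.77
eef_pos: [472.0, 114.7, 231.2]
tool_rot: [-3.141, -0.0, 2.979]
force: [1.6, 1.2, 0.3]
width: -0.4
gripper_force: 0.0
```

Emit:
{"api": "arm_command", "payload": {
  "series": [0,-1,-3.2,0,0,0,-2,-6.4,0,0,0,-3,-9.6,0,0,0,-4,-12.8,0,0,0,-4.9,-16,0,0]
}}

```text
clock: 2.18
eef_pos: [494.5, -51.1, 231.1]
tool_rot: [3.142, -0.0, 2.979]
force: [0.2, -0.3, -0.5]
width: -0.3
gripper_force: 0.0
```

Emit:
{"api": "arm_command", "payload": {
  "series": [0,-1,-3.2,0,0,0,-2,-6.4,0,0,0,-3,-9.6,0,0,0,-4,-12.8,0,0,0,-4.9,-16,0,0]
}}

```text
clock: 2.6
eef_pos: [516.9, -216.9, 231.0]
tool_rot: [3.141, -0.001, 2.979]
force: [1.3, 0.4, 0.2]
width: 0.4
gripper_force: 0.0
```

Emit:
{"api": "arm_command", "payload": {
  "series": [0,0,0,0,0,0,0,0,0,0,0,0,0,0,0,0,0,0,0,0,0,0,0,0,0]
}}

```text
clock: 3.02
eef_pos: [517.2, -213.5, 231.2]
tool_rot: [3.141, -0.0, 2.982]
force: [-0.2, 0.6, 0.5]
width: -0.0
gripper_force: 0.0
```

Emit:
{"api": "arm_command", "payload": {
  "series": [0,0,0,3,0,0,0,0,6,0,0,0,0,9,0,0,0,0,12,0,0,0,0,14,0]
}}

```text
clock: 3.43
eef_pos: [516.2, -213.4, 89.0]
tool_rot: [3.141, -0.003, 2.981]
force: [0.4, 0.0, -0.2]
width: -0.1
gripper_force: 0.0
```

```bash
python3 - <<'E'
from h import *
s=monitor.read_state();print(s["eef_pos"],s["force"])
p,_=viewer.get_image("top");q,_=viewer.get_image("scene")
a=cv2.resize(p[230:320,335:510,::-1],(390,200),interpolation=2);b=cv2.resize(q[150:250,180:375,::-1],(390,200),interpolation=2)
cv2.imwrite("pics/a1.png",np.vstack([a,b]))
E
```

```text
[ 516.16419762 -213.38643998   89.02848896] [ 0.41362732  0.04857951 -0.20588268]
```

View pics/a1.png

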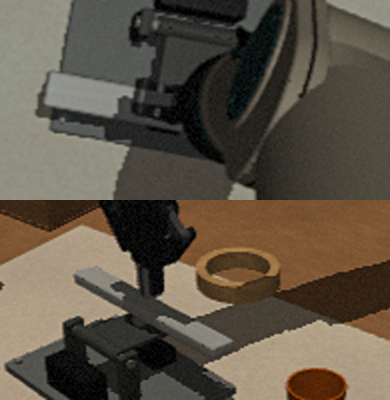

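The scene crop shows the finger tips at about (148,290), just above the middle of the bar, whose ends are at (85,275) and (220,348). I'll press slowly and follow the bar 3 mm toward the robot.

Emit:
{"api": "arm_command", "payload": {
  "series": [0,0,0,0.3,0,0,0,0,0.6,0,0,0,0,0.9,0,0,0,0,1.2,0,0,0.05,0,1.5,0]
}}

```text
clock: 3.95
eef_pos: [517.3, -215.4, 77.0]
tool_rot: [-3.141, 0.002, 2.979]
force: [-0.7, 0.2, 0.6]
width: 0.5
gripper_force: 0.0
```

Emit:
{"api": "arm_command", "payload": {
  "series": [0,0.05,0,0.2,0,0,0.1,0,0.4,0,0,0.15,0,0.6,0,0,0.2,0,0.8,0,0,0.2,0,1.0,0]
}}

```text
clock: 4.37
eef_pos: [514.6, -215.0, 67.1]
tool_rot: [-3.142, 0.001, 2.979]
force: [-2.4, 0.5, 7.7]
width: -0.1
gripper_force: 3.6
```

Emit:
{"api": "arm_command", "payload": {
  "series": [0,0.05,0,0.15,0,0,0.1,0,0.3,0,0,0.1,0,0.5,0,0,0.15,0,0.6,0,0,0.15,0,0.7,0]
}}

```text
clock: 4.78
eef_pos: [513.5, -214.8, 60.1]
tool_rot: [-3.141, 0.001, 2.979]
force: [-1.6, 0.1, 8.6]
width: -0.2
gripper_force: 4.5
```

Emit:
{"api": "arm_command", "payload": {
  "series": [0,0,0,0.05,0,0,0,0,0.1,0,0,0,0,0.15,0,0,0,0,0.2,0,0,0,0,0.2,0]
}}

```text
clock: 5.2
eef_pos: [513.7, -214.8, 59.7]
tool_rot: [-3.141, 0.002, 2.979]
force: [-3.4, 2.4, 19.1]
width: -0.1
gripper_force: 10.0
```

The bar is on its stop: the force has risen to 19 N at z 59.7. I'll lift the hand, move it clear and check.

Emit:
{"api": "arm_command", "payload": {
  "series": [0,0,0,-0.5,0,0,0,0,-2,0,0,0,0,-5,0,0,0,0,-8,0,0,0,0,-12,0]
}}

```text
clock: 5.62
eef_pos: [511.6, -214.1, 177.0]
tool_rot: [3.141, -0.004, 2.979]
force: [0.8, 0.0, 0.0]
width: 0.2
gripper_force: 0.0
```

Emit:
{"api": "arm_command", "payload": {
  "series": [0,0,3.5,-1,0,0,0,7,-2,0,0,0,10.5,-3,0,0,0,14,-4,0,0,0,18,-5,0]
}}

```text
clock: 6.03
eef_pos: [541.9, -36.6, 228.1]
tool_rot: [-3.141, 0.0, 2.977]
force: [1.3, 0.3, -0.3]
width: -0.0
gripper_force: 0.0
```

```bash
python3 - <<'E'
from h import *
np.set_printoptions(precision=1,suppress=True)
print(monitor.read_state()["eef_pos"])
for n,bx in(("top",(335,240,510,320)),("scene",(200,165,310,240))):
    p,d=viewer.get_image(n);cv2.imwrite(f"pics/{n}2.png",p[:,:,::-1])
    M,r,b,W=bar(n,p,d,bx,45,85);w=W[:,M>0]
    y=(w[1]+214)/.987;k=np.polyfit(y,w[2],1);print(n,r,M.sum(),w.mean(1),"slope rad",k[0].round(4),"z mid",k[1])
E
```

```text
[541.9 -36.6 228.1]
top ((435.8880310058594, 286.1159973144531), (97.67144775390625, 14.758048057556152), 10.304845809936523) 1413 [ 509.6 -243.    57.6] slope rad 0.0259 z mid 58.34519732661673
scene ((257.0481872558594, 210.41055297851562), (85.27024841308594, 6.366483688354492), 28.300758361816406) 479 [ 517.2 -205.6   58.8] slope rad 0.0284 z mid 58.52883334013724
```

View pics/scene2.png

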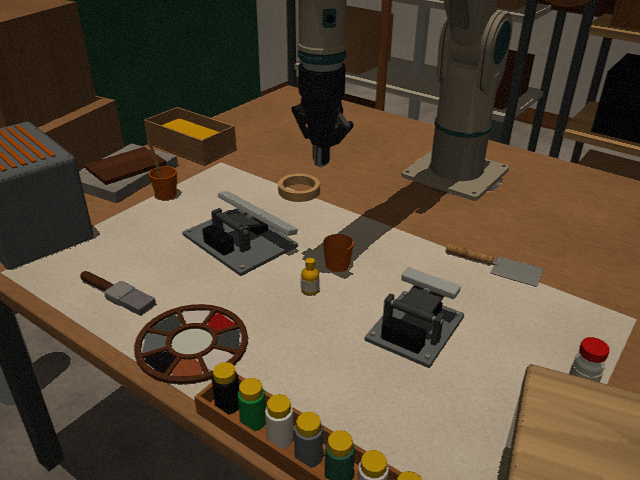

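The long bar is down, running from about (218,195) to (295,230), at z of about 58.4 and rocked about 0.03 rad (limit 0.075). The short bar at (430,282) is still up and the hand is clear.

```bash
python3 -c "
from cell import workorder
print(workorder.finish_job())"
```

```text
the job is handed in; nothing more can be done
None
```

The long bar is fully down on its stop (top at about 58 mm, rocked about 0.03 rad), the short bar is still up, the hand is clear, and the job is handed in; the hand-in returned no verdict.

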